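Fill the whistle stand in order of length and lay the keeper bar

ROBOT

A 6-joint arm with a two-finger parallel gripper is mounted at the origin on the work surface. World frame = base frame: x ahead of the robot, y to its left, z up, the work surface at z = 0. Lengths are in m, angles in degrees, forces in N, time in s.
With the tool pointing down it reaches from about 0.3 to 0.75 m from the base axis. Payload 8.5 kg.
Tool frame: the origin (TCP) lies between the finger pads; the fingertips stand env.finger_overhang ahead of it and the grasp point (between the pads) lies 2 mm behind it (env.finger_overhang is the distance from the TCP to the fingertips, in m); z points along the fingers, y is the line along which they close (so a half turn about z gives the same grasp; the last joint's range is limited). The gripper opens to 85 mm and grips with 20 to 120 N. Pads are 22 mm wide; open, the fingers measure 114 mm over their backs; the gripper's body (76 mm by 85 mm) begins 54 mm behind the grasp point. The pads swing forward as they close: fully open they stand 13 mm farther back than shut.
Start: joints at [62.206, 21.807, 74.336, -0, 83.858, -12.336], TCP at [0.147, 0.53, 0.248] pointing down, gripper open.
Joint ranges: [-178.18, 178.18], [-50.72, 133.34], [12.68, 142.11], [-81.47, 261.47], [9.98, 163.14], [-165.26, 165.26]. Speed limits (degrees/s): [136.94, 136.94, 180, 180, 180, 180].

INTERFACE

Orientations are given as a 3x3 rotation matrix whose columns are the frame's x, y, z axes.
In Python, from rig import env gives the robot as it stands. The module is installed in compiled form; this text tells all that it offers.
- The arm moves only by the tool jog_arm, never from a script. Its arguments are lists of equal length, an entry for each row: "hand": the finger opening in m, from 0 to 0.0854; "travel": the shift along the world's x, y, z in m, a list of three; "yaw": the turn about the world's z in rad. A call has exactly 5 rows; each row shifts and turns the commanded pose from where the row before left it; what a row does not reach is not made up. A row lasts 1/8 s, in which the tool goes at most 62.5 mm and 10.7 degrees, less where a joint would pass 70% of its speed; a pose out of reach is approached as far as the arm can. A call is refused whole if a number of a shift passes 0.0625 or a number of a turn 0.188, either way. A call with a gripper value outside its range is refused whole. The fingers move at their own pace and stop on an object; "grip_force" is the grip in N (left out, the last holds). Time passes only in rows, so rows that do not move let the fingers close, or fill a call up. It gives the time, the measured TCP pose, the force, the opening and the grip force at its end, in the units of the state.
- env.observe(): the state, without advancing time (a new reading comes with each control period).
- env.get_image(name): name is "scene" or "side" or "wrist"; returns the picture (420x560x3 uint8, red, green, blue); there is no depth.
- env.calibration(name): a dict with "fx", "fy", "cx", "cy" (pixels), "position" and "rotation" of the camera in the world; the wrist camera has in their place "hand_eye" (4x4, takes a point from camera to tool coordinates, whose origin is the TCP and whose axes are the flange's). Camera axes: x right, y down, z forward; pixel columns grow to the right and rows downward; lengths in m; the calibration is good to about 2 mm. The wrist camera is an equidistant fisheye: a pixel r from the principal point sees the ray r / f radians off the axis. A picture is of the moment at which its call begins: read the wrist's pose just before it. calibration takes no time and is no camera call.
- env.close_job(): hands the job in; it is judged then, once.
The state is a dict: "time_s": time; "q": joint angles; "qvel": joint speeds; "joint_efforts": joint torques, N m; "position": TCP position; "tool_rot": TCP orientation; "ft_force": force on the tool from outside, world axes, zero at the start; "wrist_torque": the same for the moment, N m; "grip_width": finger opening in m; "gripper_force": force on a finger pad.
Only numpy, scipy, OpenCV 4.12 (cv2) and the standard library are available. Lean on these libraries where they do the work, as an engineer would, in place of code of your own. Each camera call takes 0.05 s, during which the arm holds its last target. There are 200 camera calls.

TASK

The fipple plugs of these five whistles have just been cemented and must set lying in the ash stand, windows up; the longest and the shortest already lie in its two end grooves. Lay the three loose whistles in the three empty grooves so that the row steps down in length from the longest to the shortest, each centred lengthwise over the two rails with its window up and its white head on the same side as the two already there, and then rest the keeper bar cork side down across the middle of all five tubes, midway between the rails. Set each piece down rather than dropping it, and do not disturb the two whistles already in the stand or the jar, the punch and the insert.

Things in the scene. Friction and masses are not known exactly. Their poses are not given: they have to be found in the camera images.
- stand: Ash stand, fixed on the slate slab (top 20 mm over the bench), base 112 x 244 x 12 (all mm). Two rails along y, middles at x = -36 and 36, 14 thick, tops at z = 50, open between. Five V-grooves along x over both rails at y = -92, -46, 0, 46, 92: 23 wide at the mouth, sides 60 deg steep; a seated tube's underside is at z = 38, axis 46, top 54. Origin: centre of the underside, z up; yaw varies.
- whistle_310: Tin whistle 310 mm long, about 60 g, the longest; already in an end groove, head at the stand's -x side. Olive tube 16 mm across, dark holes on top; its last 40 mm a white head, 16 mm square, flat below, with a beak and, on top, a dark window. Origin: mid-length (balance point) on the underside, 8 mm below the axis. x along the tube, head at -x; z up out of the window.
- whistle_282: Tin whistle 282 mm long, about 60 g, loose on the slab. Olive tube 16 mm across, dark holes on top; its last 40 mm a white head, 16 mm square, flat below, with a beak and, on top, a dark window. Origin: mid-length (balance point) on the underside, 8 mm below the axis. x along the tube, head at -x; z up out of the window.
- whistle_254: Tin whistle 254 mm long, about 60 g, loose on the slab. Olive tube 16 mm across, dark holes on top; its last 40 mm a white head, 16 mm square, flat below, with a beak and, on top, a dark window. Origin: mid-length (balance point) on the underside, 8 mm below the axis. x along the tube, head at -x; z up out of the window.
- whistle_226: Tin whistle 226 mm long, about 60 g, loose on the slab. Olive tube 16 mm across, dark holes on top; its last 40 mm a white head, 16 mm square, flat below, with a beak and, on top, a dark window. Origin: mid-length (balance point) on the underside, 8 mm below the axis. x along the tube, head at -x; z up out of the window.
- whistle_198: Tin whistle 198 mm long, about 60 g, the shortest; already in the other end groove, head at the stand's -x side. Olive tube 16 mm across, dark holes on top; its last 40 mm a white head, 16 mm square, flat below, with a beak and, on top, a dark window. Origin: mid-length (balance point) on the underside, 8 mm below the axis. x along the tube, head at -x; z up out of the window.
- keeper: Keeper bar: pale ash batten 230 mm long (x), 24 mm wide (y), 30 mm tall, its underside faced with 4 mm of brown cork (included); about 140 g. Lies loose on the slab, cork side down. Origin: centre of the underside; either end may go either way.
- jar: Squat blue ceramic jar of wooden plugs, 86 mm across and 52 mm tall; leave it. Origin: centre of the underside.
- punch: Brass tone-hole punch lying on the slab, about 112 mm long (along x), 17 mm thick; leave it. Origin: underside, near mid-length.
- insert: White delrin fipple insert standing on end, 15 mm across, 26 mm tall; leave it. Origin: centre of the underside.
There are look-alikes about, which are no part of the job. Of the things shaped like the keeper, the wooden one is meant. Leave any red look-alike of the whistle_226 alone.

How it is judged:
By the outcome, as a careful person would: the job done as asked, in the order asked, and still so for the second after the job is handed in, with the robot touching nothing.
It also fails if it takes over 104 s, if anything falls off the work surface, if the arm or the gripper's body presses on something with over 40 N, if the wrist force passes 120 N, or if a joint passes its speed limit or range.

## Working session

There is one attempt and no reset: what is moved stays moved. The work goes in short steps, Python scripts to look and compute and a tool call to move; the robot and the scene stay as the last step left them, time stands still between calls to the robot, and variables do not carry over. Pictures are saved under pics/ and viewed, at most 14 in all, crops included, and the job is handed in when it is done.

Besides the shell and the picture viewer there is one more tool, called after ">>>" as name(argument=value, ...) on one line, values as JSON. jog_arm: Moves the arm, as the interface text tells. Its arguments: {"type":"object","properties":{"hand":{"type":"array"},"travel":{"type":"array"},"yaw":{"type":"array"},"grip_force":{"type":"number"}},"required":["hand","travel","yaw"]}

```bash
mkdir -p pics; python3 - <<'E'
from rig import env
import cv2, numpy as np
s=env.observe(); print(s['time_s'],s['position'],s['tool_rot'],s['grip_width'],env.finger_overhang)
for n in ['scene','side','wrist']:
    cv2.imwrite(f'pics/{n}0.png',env.get_image(n)[:,:,::-1])
    print(n,env.calibration(n))
E
```

```text
0.0 [0.14647049 0.52985791 0.24769861] [[-9.63824506e-01  2.66536658e-01 -7.28516617e-04]
 [ 2.66537422e-01  9.63823674e-01 -1.31446969e-03]
 [ 3.51807203e-04 -1.46109504e-03 -9.99998871e-01]] 0.08590512380658619 0.017
scene {'fx': 472.16493749908034, 'fy': 472.16493749908034, 'cx': 290.95297318787004, 'cy': 207.86295192972514, 'position': array([ 1.00919663, -0.99575544,  0.86213568]), 'rotation': array([[ 0.88475722,  0.25196519, -0.39206912],
       [ 0.46601251, -0.48927071,  0.73718825],
       [-0.00608216, -0.83494174, -0.55030473]])}
side {'fx': 467.1066367542052, 'fy': 467.1066367542052, 'cx': 277.95281457659263, 'cy': 205.26783936820405, 'position': array([0.26915014, 1.24732115, 0.77724832]), 'rotation': array([[-0.98700867, -0.08014422,  0.13925081],
       [-0.16065704,  0.50196441, -0.8498359 ],
       [-0.00178952, -0.86116702, -0.50831895]])}
wrist {'fx': 325.19226210127806, 'fy': 325.19226210127806, 'cx': 277.91207661096377, 'cy': 205.9866259046716, 'hand_eye': array([[-2.39951281e-04, -9.56303798e-01, -2.92374738e-01,
         7.55957805e-02],
       [ 9.99999259e-01, -5.78493807e-04,  1.07144935e-03,
        -2.55822054e-04],
       [-1.19376806e-03, -2.92374264e-01,  9.56303228e-01,
        -1.25133661e-01],
       [ 0.00000000e+00,  0.00000000e+00,  0.00000000e+00,
         1.00000000e+00]])}
```

View pics/scene0.png

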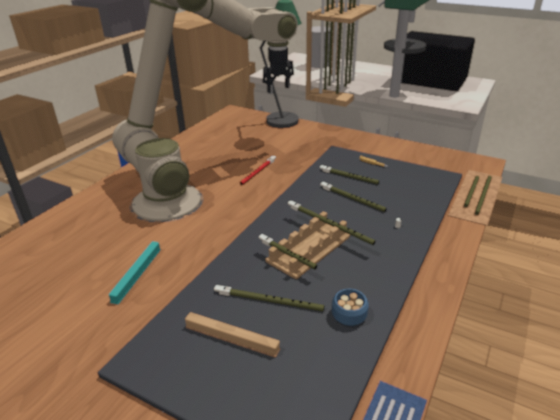

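View pics/side0.png

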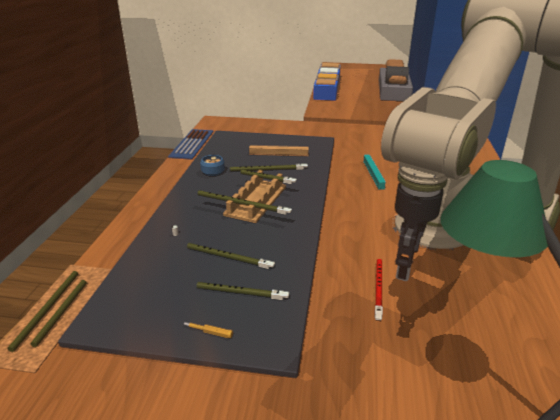

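View pics/wrist0.png

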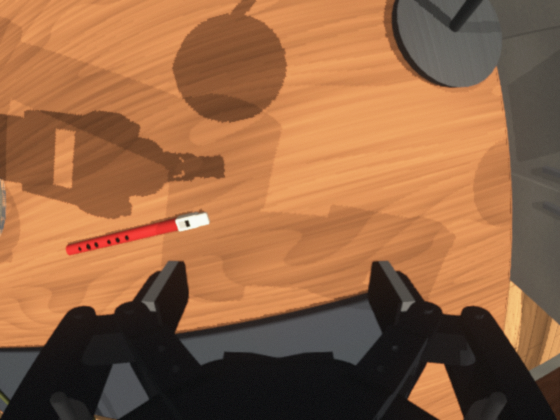

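Scene view: stand at (310,247), with the long whistle (330,222) and the short one (288,250) in it. Loose olive whistles are at (350,175), (352,196) and (268,298), and the wooden keeper is at (232,335). Look-alikes are the teal bar (136,270), the red whistle (258,172), and the dark sticks on the cork mat at (478,193). The jar is at (350,306), the insert at (398,223) and the punch at (373,161). Next I measure positions.

```bash
cat > h.py <<'E'
import numpy as np, cv2
from rig import env
def ray(n,uv,st=None):
    c=env.calibration(n); uv=np.atleast_2d(np.float64(uv))
    x=(uv[:,0]-c['cx'])/c['fx']; y=(uv[:,1]-c['cy'])/c['fy']
    if n!='wrist':
        d=np.c_[x,y,np.ones_like(x)]; return c['position'],d@c['rotation'].T
    r=np.hypot(x,y); k=np.sin(r)/np.maximum(r,1e-9); d=np.c_[x*k,y*k,np.cos(r)]
    R,p=np.array(st['tool_rot']),np.array(st['position']); H=c['hand_eye']
    return R@H[:3,3]+p, d@(R@H[:3,:3]).T
def onz(n,uv,z,st=None):
    o,d=ray(n,uv,st); return o+d*((z-o[2])/d[:,2])[:,None]
def proj(n,P,st=None):
    c=env.calibration(n); P=np.atleast_2d(P)
    if n!='wrist':
        q=(P-c['position'])@c['rotation']; return np.c_[q[:,0]/q[:,2]*c['fx']+c['cx'],q[:,1]/q[:,2]*c['fy']+c['cy']]
    R,p=np.array(st['tool_rot']),np.array(st['position']); H=c['hand_eye']
    q=((P-p)@R-H[:3,3])@H[:3,:3]; r=np.hypot(q[:,0],q[:,1]); t=np.arctan2(r,q[:,2])
    return np.c_[q[:,0]/r*t*c['fx']+c['cx'],q[:,1]/r*t*c['fy']+c['cy']]
def blobs(mask,amin):
    n,l,s,c=cv2.connectedComponentsWithStats(mask.astype(np.uint8),connectivity=8)
    return [np.argwhere(l==i)[:,::-1] for i in range(1,n) if s[i,4]>=amin]
def masks(img):  # rgb
    h=cv2.cvtColor(img,cv2.COLOR_RGB2HSV).astype(int)
    return dict(white=(h[...,1]<60)&(h[...,2]>170), olive=(h[...,0]>20)&(h[...,0]<45)&(h[...,1]>90)&(h[...,2]<140),
                wood=(h[...,0]>5)&(h[...,0]<22)&(h[...,1]>70)&(h[...,2]>100))
E
python3 - <<'E'
from h import *
for n in ['scene','side']:
    img=cv2.imread(f'pics/{n}0.png')[:,:,::-1].copy(); m=masks(img)
    for k,a,z in [('white',8,.034),('olive',60,.028),('wood',300,.05)]:
        for b in blobs(m[k],a):
            P=onz(n,b,z); P=P[:,:2]
            c=P.mean(0)
            if not(.1<c[0]<.9 and abs(c[1])<.7): continue
            w,V=np.linalg.eigh(np.cov(P.T)); v=V[:,1]; t=(P-c)@v
            print(n,k,b.mean(0).round(),len(b),'c',c.round(3),'mid',(c+v*(t.max()+t.min())/2).round(3),'L',(np.ptp(t)).round(3),'ang',np.degrees(np.arctan2(v[1],v[0])).round(1))
E
```

```text
scene white [273. 157.] 12 c [0.192 0.394] mid [0.192 0.394] L 0.02 ang 98.6
scene white [323. 167.] 10 c [0.396 0.412] mid [0.397 0.411] L 0.018 ang 149.4
scene white [324. 184.] 12 c [0.449 0.3  ] mid [0.449 0.301] L 0.021 ang 137.0
scene white [190. 201.] 182 c [ 0.107 -0.001] mid [0.106 0.003] L 0.14 ang 113.0
scene white [291. 203.] 15 c [0.406 0.142] mid [0.406 0.142] L 0.021 ang 146.3
scene white [263. 237.] 22 c [ 0.418 -0.059] mid [ 0.418 -0.059] L 0.021 ang 154.0
scene white [269. 240.] 11 c [ 0.441 -0.065] mid [ 0.441 -0.065] L 0.014 ang 78.3
scene white [222. 288.] 52 c [ 0.435 -0.295] mid [ 0.436 -0.295] L 0.037 ang -169.4
scene white [344. 297.] 14 c [ 0.724 -0.181] mid [ 0.724 -0.181] L 0.012 ang -164.1
scene white [359. 301.] 12 c [ 0.761 -0.177] mid [ 0.761 -0.178] L 0.011 ang 55.6
scene white [347. 307.] 15 c [ 0.742 -0.21 ] mid [ 0.741 -0.21 ] L 0.012 ang -158.4
scene white [378. 408.] 49 c [ 0.898 -0.432] mid [ 0.898 -0.432] L 0.053 ang 90.3
scene olive [356. 177.] 68 c [0.525 0.406] mid [0.526 0.406] L 0.159 ang 179.0
scene olive [359. 199.] 122 c [0.59  0.269] m
[... 1272 characters left out ...]
 200.] 335 c [ 0.61  -0.016] mid [ 0.614 -0.017] L 0.287 ang 166.9
side olive [223. 253.] 363 c [0.58  0.269] mid [0.584 0.268] L 0.217 ang 167.7
side olive [ 58. 314.] 450 c [0.89  0.547] mid [0.89  0.539] L 0.215 ang 90.2
side olive [234. 289.] 419 c [0.515 0.405] mid [0.517 0.405] L 0.185 ang 178.5
side wood [316. 290.] 90571 c [0.298 0.227] mid [-0.186 -1.412] L 4.861 ang 73.5
side wood [278. 150.] 576 c [ 0.534 -0.381] mid [ 0.536 -0.381] L 0.23 ang -175.3
side wood [261. 190.] 375 c [ 0.537 -0.055] mid [ 0.535 -0.066] L 0.174 ang 75.0
side wood [242. 212.] 475 c [0.568 0.087] mid [0.576 0.083] L 0.151 ang 152.8
side wood [212. 330.] 318 c [0.522 0.563] mid [0.528 0.562] L 0.1 ang 171.4
```

>>> jog_arm(hand=[0.085,0.085,0.085,0.085,0.085], travel=[[0.035,-0.0145,-0.002],[0.035,-0.0145,-0.002],[0.035,-0.0145,-0.002],[0.035,-0.0145,-0.002],[0.035,-0.0145,-0.002]], yaw=[0.024,0.024,0.024,0.024,0.024])

```text
time_s: 0.78
position: [0.3226, 0.4569, 0.238]
tool_rot: [[-0.989, 0.148, -0.0], [0.148, 0.989, -0.0], [0.0, -0.0, -1.0]]
ft_force: [0.4, 0.4, -0.6]
grip_width: 0.0847
gripper_force: 0.0
```

>>> jog_arm(hand=[0.085,0.085,0.085,0.085,0.085], travel=[[0.035,-0.0145,-0.002],[0.035,-0.0145,-0.002],[0.035,-0.0145,-0.002],[0.035,-0.0145,-0.002],[0,0,0]], yaw=[0.024,0.024,0.024,0.024,0.0])

```text
time_s: 1.4
position: [0.4634, 0.3983, 0.2293]
tool_rot: [[-0.998, 0.057, -0.001], [0.057, 0.998, -0.001], [0.001, -0.001, -1.0]]
ft_force: [-1.1, 0.4, 0.1]
grip_width: 0.0855
gripper_force: 0.0
```

```bash
cat > w.py <<'E'
from h import *
import sys,pickle
s=env.observe(); img=env.get_image('wrist'); n=sys.argv[1]
cv2.imwrite(f'pics/{n}.png',img[:,:,::-1]); pickle.dump(s,open(f'pics/{n}.pkl','wb'))
R=s['tool_rot']; print('t',round(s['time_s'],2),'tcp',s['position'].round(4),'toolx',np.degrees(np.arctan2(R[1,0],R[0,0])).round(2),'q',s['q'].round(0))
m=masks(img)
for k,a,z in [('white',60,.036),('olive',300,.028),('wood',2000,.050)]:
    for b in blobs(m[k],a):
        P=onz('wrist',b,z,s)[:,:2]; c=P.mean(0)
        if not(.3<c[0]<.85 and abs(c[1])<.55): continue
        w,V=np.linalg.eigh(np.cov(P.T)); v=V[:,1]; v=v*np.sign(v[0]); t=(P-c)@v; e0,e1=c+v*t.min(),c+v*t.max()
        print(k,b.mean(0).round(),len(b),'c',c.round(4),'ends',e0.round(4),e1.round(4),'L',(np.ptp(t)).round(3),'W',np.ptp((P-c)@V[:,0]).round(3),'ang',np.degrees(np.arctan2(v[1],v[0])).round(2))
E
python3 w.py a1
```

```text
t 1.4 tcp [0.4634 0.3983 0.2293] toolx 176.75 q [ 30.  29.  66.  -0.  85. -57.]
white [286. 125.] 686 c [0.4031 0.4098] ends [0.3819 0.4103] [0.4233 0.4093] L 0.041 W 0.017 ang -1.37
white [182. 185.] 652 c [0.4565 0.2993] ends [0.4356 0.3036] [0.4768 0.295 ] L 0.042 W 0.02 ang -11.77
white [ 14. 195.] 517 c [0.4497 0.0515] ends [0.4257 0.0575] [0.4739 0.0455] L 0.05 W 0.035 ang -13.95
white [  6. 237.] 71 c [0.5084 0.0106] ends [ 0.5049 -0.0032] [0.5117 0.0239] L 0.028 W 0.009 ang 75.82
white [  8. 269.] 336 c [ 0.561  -0.0099] ends [0.5526 0.0139] [ 0.5715 -0.0395] L 0.057 W 0.039 ang -70.49
white [ 50. 281.] 214 c [0.5757 0.0769] ends [0.5562 0.0934] [0.5926 0.0626] L 0.048 W 0.039 ang -40.29
white [ 20. 308.] 66 c [ 0.6289 -0.0185] ends [ 0.6268 -0.0343] [ 0.6305 -0.0068] L 0.028 W 0.017 ang 82.35
olive [286. 228.] 665 c [0.5145 0.404 ] ends [0.4258 0.4048] [0.6105 0.4031] L 0.185 W 0.015 ang -0.51
olive [ 29. 278.] 403 c [0.5821 0.021 ] ends [0.4742 0.0469] [ 0.7293 -0.0143] L 0.262 W 0.02 ang -13.48
wood [342.  90.] 57301 c [0.3647 0.4858] ends [0.1988 0.0642] [0.5557 0.9709] L 0.974 W 0.523 ang 68.51
```

View pics/a1.png

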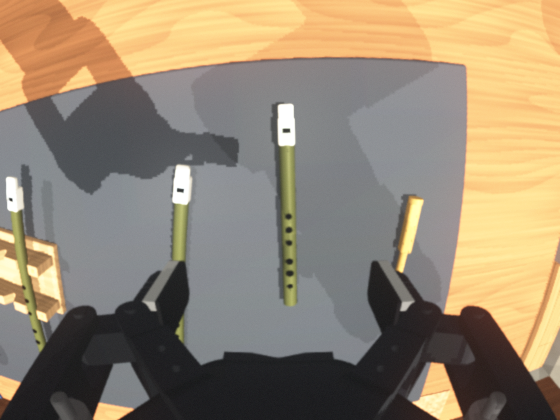

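The wrist picture shows the 226 whistle, head at (286,125) and tail end at (290,305), window up. The 254 head is at (182,185), and its tail is hidden by a finger. The stand and the 310 are at left, the punch at (408,240). I refine the masks, then move.

```bash
sed -i "s/(h\[...,2\]<140)/(h[...,2]<190)\&(h[...,2]>25)/; s/>20)&(h\[...,0\]<45)&(h\[...,1\]>90/>21)\&(h[...,0]<50)\&(h[...,1]>80/" h.py
cat > u.py <<'E'
from h import *
import sys,pickle
def whist(n,pmin=600,zt=.034,show=True):
    img=cv2.imread(f'pics/{n}.png')[:,:,::-1].copy(); s=pickle.load(open(f'pics/{n}.pkl','rb')); m=masks(img)
    u=cv2.morphologyEx((m['white']|m['olive']).astype(np.uint8),cv2.MORPH_CLOSE,np.ones((5,5)))
    for b in blobs(u,pmin):
        P=onz('wrist',b,zt,s)[:,:2]
        (c,sz,a)=cv2.minAreaRect((P*1000).astype(np.float32)); p=cv2.boxPoints((c,sz,a))/1000
        e=[p[1]-p[0],p[2]-p[1]]; e=e[np.argmax([np.linalg.norm(x) for x in e])]; e=e*np.sign(e[0])
        if min(sz)<40 and max(sz)>35: print(b.mean(0).round(),len(b),'mid',np.round(c,1),'size',np.round(sz,1),'ang',np.degrees(np.arctan2(e[1],e[0])).round(2))
if __name__=='__main__': whist(sys.argv[1],zt=float(sys.argv[2]) if len(sys.argv)>2 else .034)
E
python3 u.py a1
```

```text
[288. 198.] 2782 mid [495.  406.9] size [ 16.9 226.4] ang -1.95
[181. 208.] 1367 mid [489.5 291.9] size [ 20.5 109.4] ang -11.86
```

>>> jog_arm(hand=[0.085,0.085,0.085,0.085,0.085], travel=[[0,-0.045,0.01],[0,-0.05,0.01],[0,-0.05,0.01],[0,-0.05,0.01],[0,-0.05,0.01]], yaw=[-0.05,-0.05,-0.05,0.0,0.0])

```text
time_s: 2.08
position: [0.4605, 0.1539, 0.2808]
tool_rot: [[-0.98, 0.201, 0.0], [0.201, 0.98, 0.0], [-0.0, 0.0, -1.0]]
ft_force: [0.1, 0.3, 0.9]
grip_width: 0.0853
gripper_force: 0.0
```

>>> jog_arm(hand=[0.085,0.085,0.085,0.085,0.085], travel=[[0,-0.05,0.02],[0,-0.05,0.02],[0,-0.045,0.02],[0,0,0],[0,0,0]], yaw=[0,0,0,0.0,0.0])

```text
time_s: 2.7
position: [0.4611, 0.0106, 0.34]
tool_rot: [[-0.979, 0.202, -0.001], [0.202, 0.979, 0.001], [0.001, 0.0, -1.0]]
ft_force: [0.1, 0.1, 0.4]
grip_width: 0.0844
gripper_force: 0.0
```

```bash
python3 w.py a2 | head -1;  python3 u.py a2;  python3 u.py a2 0.072
```

```text
t 2.7 tcp [0.4611 0.0106 0.34  ] toolx 168.36 q [-13.  10.  77.   0.  94. -92.]
[518. 140.] 952 mid [494.3 404.7] size [ 21.6 225.4] ang -3.32
[458. 188.] 1287 mid [558.5 273. ] size [ 20.6 253.5] ang -13.69
[106. 231.] 1093 mid [ 511.8 -271.2] size [202.   27.2] ang 14.03
[518. 140.] 952 mid [484.9 371.3] size [ 19.7 205.6] ang -3.32
[458. 188.] 1287 mid [543.4 251.2] size [ 18.8 231.2] ang -13.69
[106. 231.] 1093 mid [ 500.8 -245. ] size [184.2  24.8] ang 14.03
```

View pics/a2.png

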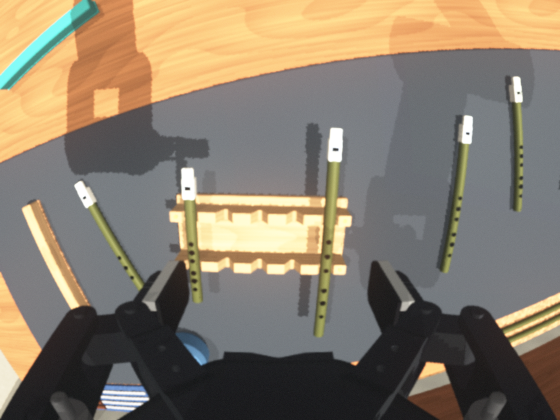

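The view shows the stand at about (265,235). The 310 runs head (335,130) to tail (320,335), and the 198 head (188,170) to tail (197,302). All heads point the robot's way. Next I measure the stand from the whistles in it and from the rails.

```bash
python3 - <<'E'
from h import *
import pickle
img=cv2.imread('pics/a2.png')[:,:,::-1].copy(); s=pickle.load(open('pics/a2.pkl','rb')); m=masks(img)
def sub(mask,x0,x1,y0,y1):
    q=np.zeros(mask.shape,bool); q[y0:y1,x0:x1]=mask[y0:y1,x0:x1]; return max(blobs(q,5),key=len)
mids=[]
for nm,hb,tb in [('310',(320,350,115,170),(312,332,285,345)),('198',(175,203,160,205),(185,208,278,312))]:
    H=onz('wrist',sub(m['white'],*hb),.074,s)[:,:2]; T=onz('wrist',sub(m['olive'],*tb),.070,s)[:,:2]
    d=T.mean(0)-H.mean(0); d/=np.linalg.norm(d); n_=np.array([-d[1],d[0]])
    h0=(H@d).min(); t1=(T@d).max()
    lat=lambda P:(np.ptp(P@n_)/2+(P@n_).min())
    mid=d*(h0+t1)/2+n_*(lat(H)+lat(T))/2; mids.append(mid)
    print(nm,'L',t1-h0,'mid',mid.round(4),'ang',np.degrees(np.arctan2(d[1],d[0])).round(2),'headlen',np.ptp(H@d).round(4),'W',np.ptp(H@n_).round(4),np.ptp(T@n_).round(4))
a,b=mids; print('sep',np.linalg.norm(a-b),'centre',(a+b)/2,'yaw',np.degrees(np.arctan2(*(a-b)[::-1]))-90)
# predicted pixels for rails with that pose
c=(a+b)/2
for yaw in [np.degrees(np.arctan2(*(a-b)[::-1]))-90]:
    t=np.radians(yaw); R=np.array([[np.cos(t),-np.sin(t)],[np.sin(t),np.cos(t)]])
    for z,pts in [(.07,[(x,y) for x in(-43,-29,29,43) for y in(-122,122)]),(.032,[(x,y) for x in(-56,56) for y in(-122,122)])]:
        P=np.c_[np.array(pts)/1000@R.T+c,np.full(len(pts),z)]
        uv=proj('wrist',P,s); print(z,uv.round(0).tolist())
        for q in uv: cv2.circle(img,tuple(int(v) for v in q.round()),1,(255,0,255),-1)
        g=np.c_[np.array([(x,y) for x in(-36,36) for y in(-92,-46,0,46,92)])/1000@R.T+c,np.full(10,z)]
        if z>.05:
            for q in proj('wrist',g,s): cv2.circle(img,tuple(int(v) for v in q.round()),1,(0,255,255),-1)
cv2.imwrite('pics/a2z.png',cv2.resize(img[110:350,150:380,::-1],None,fx=2.5,fy=2.5,interpolation=cv2.INTER_CUBIC))
E
```

```text
310 L 0.311733400486458 mid [0.5727 0.0552] ang -13.09 headlen 0.0427 W 0.0184 0.0143
198 L 0.20070746627654945 mid [ 0.529  -0.1213] ang -13.32 headlen 0.0429 W 0.0213 0.015
sep 0.18183648030103283 centre [ 0.55080414 -0.03301995] yaw -13.906226704288102
0.07 [[168.0, 209.0], [353.0, 216.0], [169.0, 219.0], [352.0, 226.0], [172.0, 258.0], [347.0, 265.0], [173.0, 267.0], [346.0, 274.0]]
0.032 [[176.0, 192.0], [348.0, 198.0], [181.0, 263.0], [340.0, 269.0]]
```

View pics/a2z.png

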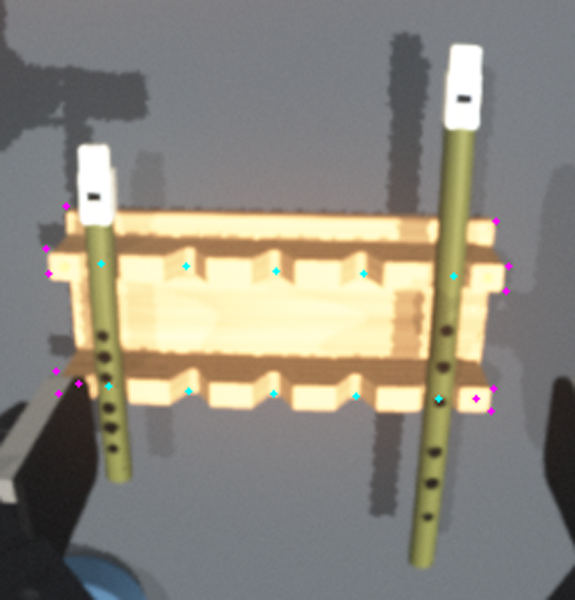

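```bash
python3 - <<'E'
from h import *
import pickle
s=pickle.load(open('pics/a2.pkl','rb'))
uv=np.array([(504,264),(503,290),(48,255),(48,277),(492,388),(490,411)])/2.5+[150,110]
M=np.array([(-43,122),(-29,122),(-43,-122),(-29,-122),(29,122),(43,122)])/1000
P=onz('wrist',uv,.07,s)[:,:2]
mc,pc=M.mean(0),P.mean(0); U,S,Vt=np.linalg.svd((M-mc).T@(P-pc)); R=(U@Vt).T
print('yaw',np.degrees(np.arctan2(R[1,0],R[0,0])),'c',pc-R@mc,'res mm',((P-(M@R.T+pc-R@mc))*1000).round(1).tolist())
c=pc-R@mc
for n,y in [('282',.046),('254',0),('226',-.046)]: print(n,(c+R@[0,y]).round(4))
E
```

```text
yaw -13.16564083808899 c [ 0.55262757 -0.03377304] res mm [[-0.9, -1.4], [-0.3, -0.6], [1.3, 1.6], [-0.5, 1.0], [-0.1, -0.5], [0.6, -0.1]]
282 [0.5631 0.011 ]
254 [ 0.5526 -0.0338]
226 [ 0.5422 -0.0786]
```

>>> jog_arm(hand=[0.085,0.085,0.085,0.085,0.085], travel=[[0.01,0.05,-0.015],[0.01,0.05,-0.015],[0.01,0.05,-0.015],[0.01,0.05,-0.015],[0.01,0.04,-0.015]], yaw=[0,0,0,0.0,0.0])

```text
time_s: 3.38
position: [0.5105, 0.2531, 0.2642]
tool_rot: [[-0.98, 0.199, -0.001], [0.199, 0.98, -0.0], [0.001, -0.0, -1.0]]
ft_force: [1.4, -0.6, 0.2]
grip_width: 0.0849
gripper_force: 0.0
```

>>> jog_arm(hand=[0.085,0.085,0.085,0.085,0.085], travel=[[0.01,0.025,-0.015],[0,0,-0.01],[0,0,0],[0,0,0],[0,0,0]], yaw=[0,0,0,0.0,0.0])

```text
time_s: 4.0
position: [0.5217, 0.2741, 0.2411]
tool_rot: [[-0.979, 0.203, 0.001], [0.203, 0.979, 0.0], [-0.001, 0.001, -1.0]]
ft_force: [0.2, 0.4, -0.3]
grip_width: 0.0851
gripper_force: 0.0
```

```bash
python3 w.py a3 | head -1;  python3 u.py a3
```

```text
t 4.0 tcp [0.5217 0.2741 0.2411] toolx 168.28 q [ 16.  26.  69.  -0.  85. -62.]
[392. 125.] 2528 mid [495.  407.4] size [ 18.3 226.3] ang -1.35
[286. 197.] 2919 mid [560.8 276.2] size [ 17.2 254.2] ang -11.71
```

>>> jog_arm(hand=[0.04,0.04,0.04,0.04,0.04], travel=[[0.013,0.001,-0.045],[0.013,0.001,-0.045],[0.013,0,-0.045],[0,0,-0.03],[0,0,-0.02]], yaw=[0,0,0,0.0,0.0], grip_force=30)

```text
time_s: 4.68
position: [0.5605, 0.2761, 0.054]
tool_rot: [[-0.979, 0.203, -0.001], [0.203, 0.979, -0.0], [0.001, -0.001, -1.0]]
ft_force: [-0.0, -0.1, -0.7]
grip_width: 0.0401
gripper_force: 0.0
```

>>> jog_arm(hand=[0.04,0.04,0.04,0.04,0.04], travel=[[0,0,-0.008],[0,0,-0.004],[0,0,-0.002],[0,0,0],[0,0,0]], yaw=[0,0,0,0.0,0.0])

```text
time_s: 5.3
position: [0.5608, 0.2767, 0.0418]
tool_rot: [[-0.979, 0.202, 0.001], [0.202, 0.979, 0.0], [-0.001, 0.0, -1.0]]
ft_force: [-0.1, 0.6, -0.6]
grip_width: 0.04
gripper_force: 0.0
```

>>> jog_arm(hand=[0.03,0.022,0.012,0.0,0.0], travel=[[0,0,-0.002],[0,0,0],[0,0,0],[0,0,0],[0,0,0]], yaw=[0,0,0,0.0,0.0])

```text
time_s: 5.92
position: [0.5606, 0.2766, 0.0394]
tool_rot: [[-0.979, 0.202, 0.0], [0.202, 0.979, 0.0], [-0.0, 0.0, -1.0]]
ft_force: [0.4, 0.5, 0.4]
grip_width: 0.0145
gripper_force: 29.9
```

>>> jog_arm(hand=[0.0,0.0,0.0,0.0,0.0], travel=[[0,0,0],[0,0,0.005],[0,0,0.015],[0,0,0.03],[0,0,0.03]], yaw=[0,0,0,0.0,0.0])

```text
time_s: 6.55
position: [0.5606, 0.2766, 0.1212]
tool_rot: [[-0.979, 0.202, 0.001], [0.202, 0.979, 0.0], [-0.001, 0.0, -1.0]]
ft_force: [0.1, 0.3, -1.2]
grip_width: 0.0141
gripper_force: 29.8
```

```bash
python3 - <<'E'
from h import *
s=env.observe(); print(s['time_s'],s['position'],s['grip_width'],s['gripper_force'])
w=env.get_image('wrist'); a=env.get_image('side')
cv2.imwrite('pics/g1.png',np.hstack([w[150:420,140:420,::-1],cv2.resize(a[130:265,180:320,::-1],None,fx=2,fy=2,interpolation=cv2.INTER_CUBIC)]))
E
```

```text
6.55 [0.56062752 0.27657876 0.12123165] 0.014115284586099593 29.787075519561768
```

View pics/g1.png

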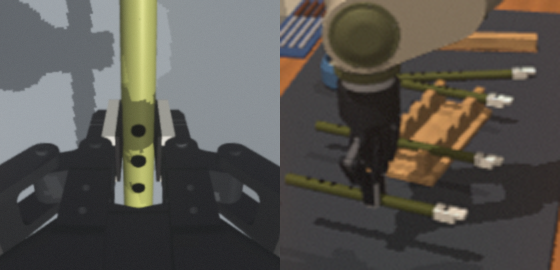

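>>> jog_arm(hand=[0,0,0,0,0], travel=[[0,-0.03,0.02],[0,-0.05,0],[0,-0.055,0],[-0.004,-0.055,0],[-0.0046,-0.05,0]], yaw=[-0.013,-0.013,0,0.0,0.0])

```text
time_s: 7.28
position: [0.5515, 0.0348, 0.139]
tool_rot: [[-0.974, 0.228, -0.0], [0.228, 0.974, 0.0], [0.0, -0.0, -1.0]]
ft_force: [1.0, -0.7, -0.2]
grip_width: 0.0146
gripper_force: 29.8
```

>>> jog_arm(hand=[0,0,0,0,0], travel=[[0,-0.04,0],[0,-0.02,0],[0,-0.01,-0.01],[0,0,-0.015],[0,0,-0.01]], yaw=[0,0,0,0.0,0.0])

```text
time_s: 7.9
position: [0.5515, -0.0322, 0.1027]
tool_rot: [[-0.974, 0.227, -0.002], [0.227, 0.974, 0.001], [0.002, 0.0, -1.0]]
ft_force: [0.3, 0.1, -1.3]
grip_width: 0.0145
gripper_force: 29.8
```

>>> jog_arm(hand=[0,0,0,0,0], travel=[[0,-0.001,-0.008],[0,0,-0.006],[0,0,-0.004],[0,0,-0.003],[0,0,-0.002]], yaw=[0,0,0,0.0,0.0])

```text
time_s: 8.52
position: [0.5521, -0.0344, 0.0813]
tool_rot: [[-0.974, 0.228, 0.0], [0.228, 0.974, -0.0], [-0.0, 0.0, -1.0]]
ft_force: [-0.1, 0.4, -0.2]
grip_width: 0.0144
gripper_force: 29.8
```

```bash
python3 - <<'E'
from h import *
import pickle
s=env.observe(); print(s['time_s'],s['position'],s['ft_force'],s['wrist_torque'])
w=env.get_image('wrist'); a=env.get_image('scene')
cv2.imwrite('pics/g2w.png',w[:,:,::-1]); cv2.imwrite('pics/g2.png',np.hstack([w[130:420,140:420,::-1],cv2.resize(a[180:325,230:400,::-1],None,fx=2,fy=2,interpolation=cv2.INTER_CUBIC)]))
E
```

```text
8.525 [ 0.55205348 -0.03444917  0.08132731] [-0.08537567  0.42034924 -0.20209036] [ 0.02762451 -0.02673518 -0.02280357]
```

View pics/g2.png

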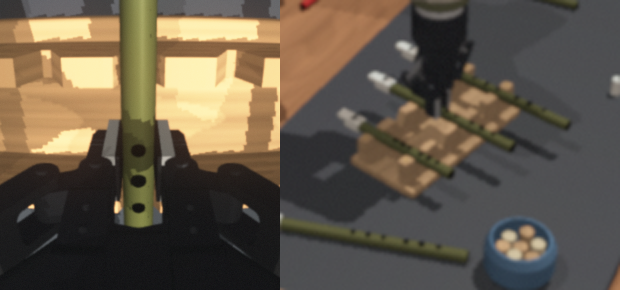

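The 254 tube at x≈139 sits midway between the neighbouring grooves (47 and 232), with its head on the right side. I lower it the rest of the way.

>>> jog_arm(hand=[0,0,0,0,0], travel=[[0,0,-0.001],[0,0,-0.001],[0,0,-0.001],[0,0,-0.0005],[0,0,0]], yaw=[0,0,0,0.0,0.0])

```text
time_s: 9.25
position: [0.552, -0.0344, 0.0778]
tool_rot: [[-0.974, 0.228, 0.0], [0.228, 0.974, 0.0], [0.0, 0.0, -1.0]]
ft_force: [1.2, -0.1, -0.1]
grip_width: 0.0147
gripper_force: 29.8
```

>>> jog_arm(hand=[0,0,0,0,0], travel=[[0,0,-0.0005],[0,0,-0.0005],[0,0,-0.0005],[0,0,0],[0,0,0]], yaw=[0,0,0,0.0,0.0])

```text
time_s: 9.88
position: [0.5522, -0.0342, 0.0771]
tool_rot: [[-0.974, 0.228, 0.001], [0.228, 0.974, 0.0], [-0.001, 0.0, -1.0]]
ft_force: [-1.6, 3.1, 7.7]
grip_width: 0.0151
gripper_force: 30.7
```

>>> jog_arm(hand=[0.018,0.022,0.028,0.028,0.028], travel=[[0,0,0],[0,0,0],[0,0,0],[0,0,0.005],[0,0,0.02]], yaw=[0,0,0,0.0,0.0])

```text
time_s: 10.5
position: [0.5515, -0.0344, 0.101]
tool_rot: [[-0.974, 0.228, -0.002], [0.228, 0.974, 0.001], [0.002, 0.0, -1.0]]
ft_force: [-0.3, 0.1, 0.6]
grip_width: 0.0285
gripper_force: 0.0
```

>>> jog_arm(hand=[0.028,0.04,0.04,0.04,0.04], travel=[[0,0,0.045],[-0.01,0.05,0.03],[-0.01,0.06,0.01],[-0.01,0.06,0.0],[-0.01,0.06,0.0]], yaw=[0.05,0.05,0.05,0.046,0.0])

```text
time_s: 11.12
position: [0.5115, 0.1974, 0.187]
tool_rot: [[-0.999, 0.034, 0.001], [0.034, 0.999, 0.0], [-0.001, 0.0, -1.0]]
ft_force: [1.2, -0.5, -0.4]
grip_width: 0.0401
gripper_force: 0.0
```

>>> jog_arm(hand=[0.06,0.085,0.085,0.085,0.085], travel=[[-0.01,0.06,0.02],[-0.01,0.06,0.02],[-0.01,0.06,0.01],[0,0.03,0],[0,0,0]], yaw=[0,0,0,0.0,0.0])

```text
time_s: 11.75
position: [0.4818, 0.4044, 0.2351]
tool_rot: [[-1.0, 0.031, -0.0], [0.031, 1.0, -0.0], [0.0, -0.0, -1.0]]
ft_force: [-0.0, -0.2, -0.1]
grip_width: 0.085
gripper_force: 0.0
```

```bash
python3 w.py a4 | head -1;  python3 u.py a4
```

```text
t 11.75 tcp [0.4818 0.4044 0.2351] toolx 178.23 q [ 29.  30.  62.  -0.  88. -59.]
[281. 181.] 2870 mid [494.5 407.2] size [ 16.9 225.6] ang -1.58
```

>>> jog_arm(hand=[0.04,0.04,0.04,0.04,0.04], travel=[[0.006,0.003,-0.045],[0.007,0,-0.05],[0,0,-0.045],[0,0,-0.03],[0,0,-0.012]], yaw=[0,0,0,0.0,0.0])

```text
time_s: 12.42
position: [0.4954, 0.4042, 0.052]
tool_rot: [[-0.999, 0.035, -0.002], [0.035, 0.999, -0.002], [0.002, -0.002, -1.0]]
ft_force: [1.2, 0.8, 0.1]
grip_width: 0.0398
gripper_force: 0.0
```

>>> jog_arm(hand=[0.04,0.04,0.03,0.022,0.022], travel=[[0,0,-0.008],[0,0,-0.004],[0,0,-0.0015],[0,0,0],[0,0,0]], yaw=[0,0,0,0.0,0.0])

```text
time_s: 13.05
position: [0.4956, 0.4058, 0.0403]
tool_rot: [[-0.999, 0.034, 0.001], [0.034, 0.999, 0.0], [-0.001, 0.0, -1.0]]
ft_force: [-0.3, 0.3, 1.0]
grip_width: 0.0217
gripper_force: 0.0
```

>>> jog_arm(hand=[0.022,0.018,0.01,0.0,0.0], travel=[[-0.001,0.0012,-0.001],[0,0,0],[0,0,0],[0,0,0],[0,0,0]], yaw=[0,0,0,0.0,0.0])

```text
time_s: 13.68
position: [0.4945, 0.407, 0.039]
tool_rot: [[-0.999, 0.034, 0.0], [0.034, 0.999, 0.0], [-0.0, 0.0, -1.0]]
ft_force: [-0.6, 1.9, 0.7]
grip_width: 0.0151
gripper_force: 29.3
```

>>> jog_arm(hand=[0.0,0.0,0.0,0.0,0.0], travel=[[0,0,0],[0,0,0.005],[0,0,0.015],[0,0,0.04],[0,-0.02,0.04]], yaw=[0,0,0,0.0,0.0])

```text
time_s: 14.3
position: [0.4943, 0.3874, 0.1408]
tool_rot: [[-0.999, 0.033, 0.001], [0.033, 0.999, 0.001], [-0.001, 0.001, -1.0]]
ft_force: [0.4, -0.3, -0.7]
grip_width: 0.0144
gripper_force: 29.3
```

>>> jog_arm(hand=[0,0,0,0,0], travel=[[0.005,-0.05,0.01],[0.005,-0.055,0],[0.005,-0.055,0],[0.005,-0.055,0],[0.005,-0.055,0]], yaw=[-0.04,-0.04,-0.04,-0.04,-0.037])

```text
time_s: 14.92
position: [0.5196, 0.1151, 0.15]
tool_rot: [[-0.973, 0.23, 0.002], [0.23, 0.973, -0.0], [-0.002, 0.0, -1.0]]
ft_force: [0.9, 0.3, 0.1]
grip_width: 0.0146
gripper_force: 29.3
```

>>> jog_arm(hand=[0,0,0,0,0], travel=[[0.006,-0.055,0],[0.006,-0.055,0],[0.005,-0.055,0],[0.005,-0.03,0],[0,-0.001,-0.01]], yaw=[0,0,0,0.0,0.0])

```text
time_s: 15.55
position: [0.5421, -0.0812, 0.1399]
tool_rot: [[-0.973, 0.232, 0.003], [0.232, 0.973, -0.001], [-0.003, -0.001, -1.0]]
ft_force: [-0.6, 0.6, -0.4]
grip_width: 0.0147
gripper_force: 29.4
```

>>> jog_arm(hand=[0,0,0,0,0], travel=[[0,0,-0.025],[0,0,-0.015],[0,0,0],[0,0,0],[0,0,0]], yaw=[0,0,0,0.0,0.0])

```text
time_s: 16.18
position: [0.5418, -0.079, 0.0996]
tool_rot: [[-0.974, 0.228, 0.001], [0.228, 0.974, -0.001], [-0.001, -0.0, -1.0]]
ft_force: [-0.8, 1.0, -0.5]
grip_width: 0.0144
gripper_force: 29.4
```

>>> jog_arm(hand=[0,0,0,0,0], travel=[[0,0,-0.008],[0,0,-0.006],[0,0,-0.004],[0,0,-0.003],[0,0,0]], yaw=[0,0,0,0.0,0.0])

```text
time_s: 16.8
position: [0.5414, -0.0791, 0.0777]
tool_rot: [[-0.973, 0.229, -0.0], [0.229, 0.973, 0.0], [0.0, 0.0, -1.0]]
ft_force: [-0.5, 0.4, -0.2]
grip_width: 0.0146
gripper_force: 29.4
```

>>> jog_arm(hand=[0,0,0,0,0], travel=[[0,0,-0.0005],[0,0,-0.0005],[0,0,-0.0005],[0,0,0],[0,0,0]], yaw=[0,0,0,0.0,0.0])

```text
time_s: 17.42
position: [0.5416, -0.079, 0.0768]
tool_rot: [[-0.973, 0.229, 0.001], [0.229, 0.973, -0.0], [-0.001, 0.0, -1.0]]
ft_force: [-0.9, 2.2, 5.7]
grip_width: 0.0148
gripper_force: 29.9
```

>>> jog_arm(hand=[0.018,0.022,0.026,0.026,0.026], travel=[[0,0,0],[0,0,0],[0,0,0],[0,0,0.005],[0,0,0.02]], yaw=[0,0,0,0.0,0.0])

```text
time_s: 18.05
position: [0.541, -0.079, 0.1011]
tool_rot: [[-0.973, 0.229, -0.002], [0.229, 0.973, 0.001], [0.002, 0.0, -1.0]]
ft_force: [-0.2, -0.5, -0.6]
grip_width: 0.0259
gripper_force: 0.0
```

>>> jog_arm(hand=[0.026,0.04,0.06,0.085,0.085], travel=[[0,0,0.045],[-0.007,-0.035,0.04],[-0.007,-0.05,0.03],[-0.007,-0.055,0.018],[-0.006,-0.05,0.01]], yaw=[0.0,0.12,0.12,0.12,0.115])

```text
time_s: 18.68
position: [0.5141, -0.2709, 0.246]
tool_rot: [[-0.969, -0.245, 0.002], [-0.245, 0.969, -0.001], [-0.001, -0.002, -1.0]]
ft_force: [-0.2, -0.6, -0.6]
grip_width: 0.0849
gripper_force: 0.0
```

>>> jog_arm(hand=[0.085,0.085,0.085,0.085,0.085], travel=[[0,0,0],[0,0,0],[0,0,0],[0,0,0],[0,0,0]], yaw=[0,0,0,0.0,0.0])

```text
time_s: 19.3
position: [0.5146, -0.2685, 0.2444]
tool_rot: [[-0.97, -0.242, -0.0], [-0.242, 0.97, 0.0], [0.0, 0.0, -1.0]]
ft_force: [0.1, -0.1, 0.8]
grip_width: 0.0847
gripper_force: 0.0
```

```bash
python3 w.py a5 | head -1;  python3 u.py a5
```

```text
t 19.3 tcp [ 0.5146 -0.2685  0.2444] toolx -165.97 q [ -39.   25.   70.    0.   85. -143.]
[271. 193.] 3184 mid [ 552.3 -265.5] size [282.3  17.4] ang 13.83
[143. 209.] 2060 mid [ 586.3 -411.5] size [155.7  23.9] ang 5.35
```

View pics/a5.png

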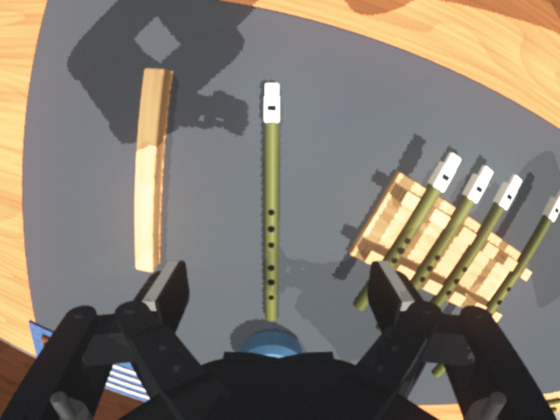

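The picture shows the 282 from head (272,90) to tail (271,320), window up. The keeper's top face runs (157,70) to (148,270), and both whistles placed so far lie properly in the stand.

>>> jog_arm(hand=[0.04,0.04,0.04,0.04,0.04], travel=[[0.013,0.001,-0.045],[0.013,0.001,-0.05],[0.0117,0.001,-0.045],[0,0,-0.035],[0,0,-0.015]], yaw=[0,0,0,0.0,0.0])

```text
time_s: 19.98
position: [0.5517, -0.2656, 0.0525]
tool_rot: [[-0.97, -0.242, -0.002], [-0.242, 0.97, 0.002], [0.002, 0.002, -1.0]]
ft_force: [-1.1, -0.3, -0.0]
grip_width: 0.04
gripper_force: 0.0
```

>>> jog_arm(hand=[0.04,0.04,0.03,0.022,0.022], travel=[[0,0,-0.008],[0,0,-0.004],[0,0,-0.002],[0,0,0],[0,0,0]], yaw=[0,0,0,0.0,0.0])

```text
time_s: 20.6
position: [0.5523, -0.2662, 0.0408]
tool_rot: [[-0.97, -0.242, 0.001], [-0.242, 0.97, -0.001], [-0.0, -0.001, -1.0]]
ft_force: [0.3, 0.0, -0.4]
grip_width: 0.0222
gripper_force: 0.0
```

>>> jog_arm(hand=[0.022,0.018,0.01,0.0,0.0], travel=[[0,0.0005,-0.0015],[0,0,0],[0,0,0],[0,0,0],[0,0,0]], yaw=[0,0,0,0.0,0.0])

```text
time_s: 21.22
position: [0.5522, -0.2656, 0.0389]
tool_rot: [[-0.97, -0.242, 0.0], [-0.242, 0.97, -0.0], [-0.0, -0.0, -1.0]]
ft_force: [0.9, 0.7, 1.6]
grip_width: 0.0146
gripper_force: 29.4
```

>>> jog_arm(hand=[0.0,0.0,0.0,0.0,0.0], travel=[[0,0,0],[0,0,0.005],[0,0,0.015],[0,0,0.04],[0,0,0.05]], yaw=[0,0,0,0.0,0.0])

```text
time_s: 21.85
position: [0.5518, -0.2654, 0.1504]
tool_rot: [[-0.97, -0.242, -0.001], [-0.242, 0.97, 0.001], [0.001, 0.001, -1.0]]
ft_force: [0.8, -0.8, -0.1]
grip_width: 0.0146
gripper_force: 29.3
```

>>> jog_arm(hand=[0,0,0,0,0], travel=[[0.002,0.03,0.01],[0.002,0.05,0],[0.002,0.055,0],[0.002,0.055,0],[0.002,0.05,0]], yaw=[-0.1,-0.1,-0.1,-0.1,-0.075])

```text
time_s: 22.48
position: [0.5621, -0.0237, 0.16]
tool_rot: [[-0.973, 0.231, 0.001], [0.231, 0.973, -0.0], [-0.001, 0.0, -1.0]]
ft_force: [1.1, 0.1, -0.7]
grip_width: 0.0146
gripper_force: 29.4
```

>>> jog_arm(hand=[0,0,0,0,0], travel=[[0,0.03,0],[0,0.006,0],[0,0,-0.01],[0,0,-0.02],[0,0,-0.02]], yaw=[0,0,0,0.0,0.0])

```text
time_s: 23.1
position: [0.5621, 0.0089, 0.1079]
tool_rot: [[-0.973, 0.23, -0.0], [0.23, 0.973, -0.0], [0.0, -0.0, -1.0]]
ft_force: [0.3, -0.6, -0.8]
grip_width: 0.0147
gripper_force: 29.4
```

>>> jog_arm(hand=[0,0,0,0,0], travel=[[0,0.0015,-0.01],[0,0,-0.01],[0,0,-0.004],[0,0,-0.004],[0,0,0]], yaw=[0,0,0,0.0,0.0])

```text
time_s: 23.72
position: [0.5622, 0.0119, 0.0809]
tool_rot: [[-0.973, 0.229, 0.0], [0.229, 0.973, -0.0], [-0.0, -0.0, -1.0]]
ft_force: [-0.5, 0.5, -0.6]
grip_width: 0.0148
gripper_force: 29.4
```

>>> jog_arm(hand=[0,0,0,0,0], travel=[[0,0,-0.001],[0,0,-0.0005],[0,0,0],[0,0,0],[0,0,0]], yaw=[0,0,0,0.0,0.0])

```text
time_s: 24.35
position: [0.5622, 0.0119, 0.0794]
tool_rot: [[-0.973, 0.229, 0.0], [0.229, 0.973, -0.0], [-0.0, -0.0, -1.0]]
ft_force: [0.2, -0.4, -0.2]
grip_width: 0.0146
gripper_force: 29.4
```

>>> jog_arm(hand=[0,0,0,0,0], travel=[[0,-0.001,-0.001],[0,0,-0.0005],[0,0,-0.0005],[0,0,-0.0005],[0,0,0]], yaw=[0,0,0,0.0,0.0])

```text
time_s: 24.98
position: [0.5622, 0.0108, 0.077]
tool_rot: [[-0.974, 0.229, 0.0], [0.229, 0.974, -0.0], [-0.0, -0.0, -1.0]]
ft_force: [0.1, -0.8, 1.0]
grip_width: 0.0144
gripper_force: 29.5
```

>>> jog_arm(hand=[0,0.018,0.022,0.026,0.026], travel=[[0,0,-0.0005],[0,0,0],[0,0,0],[0,0,0],[0,0,0.01]], yaw=[0,0,0,0.0,0.0])

```text
time_s: 25.6
position: [0.5618, 0.011, 0.0862]
tool_rot: [[-0.973, 0.229, -0.002], [0.229, 0.973, 0.0], [0.002, -0.0, -1.0]]
ft_force: [0.1, -0.5, 0.0]
grip_width: 0.0261
gripper_force: 0.0
```

>>> jog_arm(hand=[0.026,0.026,0.04,0.06,0.085], travel=[[0,0,0.04],[0,0,0.05],[-0.01,-0.05,0.03],[-0.01,-0.055,0.02],[-0.01,-0.055,0.02]], yaw=[0.0,0,0.08,0.08,0.08])

```text
time_s: 26.22
position: [0.5316, -0.1505, 0.248]
tool_rot: [[-1.0, -0.012, 0.001], [-0.012, 1.0, -0.001], [-0.001, -0.001, -1.0]]
ft_force: [0.1, 0.7, -0.6]
grip_width: 0.0745
gripper_force: 0.0
```

>>> jog_arm(hand=[0.085,0.085,0.085,0.085,0.085], travel=[[-0.01,-0.055,0.01],[-0.01,-0.055,0],[-0.01,-0.055,0],[0,-0.055,0],[0,-0.03,0]], yaw=[0.077,0,0,0.0,0.0])

```text
time_s: 26.85
position: [0.5014, -0.4016, 0.2567]
tool_rot: [[-0.996, -0.084, 0.0], [-0.084, 0.996, -0.0], [-0.0, -0.0, -1.0]]
ft_force: [0.1, -0.7, 0.1]
grip_width: 0.085
gripper_force: 0.0
```

>>> jog_arm(hand=[0.085,0.085,0.085,0.085,0.085], travel=[[0,0,0],[0,0,0],[0,0,0],[0,0,0],[0,0,0]], yaw=[0,0,0,0.0,0.0])

```text
time_s: 27.48
position: [0.5023, -0.3986, 0.2566]
tool_rot: [[-0.996, -0.087, 0.0], [-0.087, 0.996, -0.0], [-0.0, -0.0, -1.0]]
ft_force: [0.2, 0.3, 0.0]
grip_width: 0.0852
gripper_force: 0.0
```

```bash
python3 w.py a6 | grep -v white
```

```text
t 27.48 tcp [ 0.5023 -0.3986  0.2566] toolx -175.03 q [ -49.   31.   57.   -0.   92. -144.]
olive [490. 244.] 992 c [ 0.5659 -0.0933] ends [ 0.479  -0.0716] [ 0.652  -0.1148] L 0.178 W 0.024 ang -14.03
olive [512. 252.] 987 c [ 0.5778 -0.0424] ends [ 0.4795 -0.0184] [ 0.673  -0.0657] L 0.199 W 0.025 ang -13.74
olive [528. 264.] 1014 c [0.5974 0.0059] ends [0.4801 0.0339] [ 0.7066 -0.0201] L 0.233 W 0.026 ang -13.42
olive [534. 291.] 741 c [0.6474 0.0464] ends [0.5511 0.0688] [0.7354 0.0258] L 0.189 W 0.027 ang -13.13
olive [539. 312.] 517 c [0.6928 0.0889] ends [0.6122 0.1074] [0.7628 0.0728] L 0.155 W 0.029 ang -12.93
wood [181. 112.] 52833 c [ 0.434 -0.538] ends [ 0.1722 -0.0521] [ 0.6789 -0.9926] L 1.068 W 0.516 ang -61.68
```

View pics/a6.png

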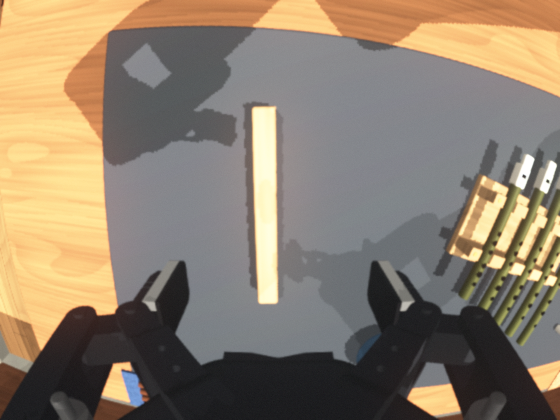

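The keeper's top face is clear, from (263,107) to (268,303), and pale ash as described. Next I measure it.

```bash
python3 - <<'E'
from h import *
import pickle
img=cv2.imread('pics/a6.png')[:,:,::-1].copy(); s=pickle.load(open('pics/a6.pkl','rb'))
h=cv2.cvtColor(img,cv2.COLOR_RGB2HSV); q=np.zeros(h.shape[:2],bool)
q[95:315,235:295]=((h[...,0]<30)&(h[...,1]>40)&(h[...,2]>110))[95:315,235:295]
b=max(blobs(q,50),key=len); P=onz('wrist',b,.05,s)[:,:2]
r=cv2.minAreaRect((P*1000).astype(np.float32)); print(len(b),r)
w,V=np.linalg.eigh(np.cov(P.T)); v=V[:,1]*np.sign(V[0,1]); print(P.mean(0),np.degrees(np.arctan2(v[1],v[0])))
E
```

```text
3501 ((538.7944946289062, -411.4794921875), (230.9347686767578, 32.209388732910156), 5.424758434295654)
[ 0.53288636 -0.41024054] 5.224114028514274
```

```bash
python3 - <<'E'
from h import *
import pickle
img=cv2.imread('pics/a6.png')[:,:,::-1].copy(); s=pickle.load(open('pics/a6.pkl','rb'))
h=cv2.cvtColor(img,cv2.COLOR_RGB2HSV); print(h[205,244:284,2])
for th in (170,200,225):
    q=np.zeros(h.shape[:2],bool); q[95:315,235:295]=((h[...,0]<30)&(h[...,1]>30)&(h[...,2]>th))[95:315,235:295]
    b=max(blobs(q,50),key=len); P=onz('wrist',b,.05,s)[:,:2]
    r=cv2.minAreaRect((P*1000).astype(np.float32)); print(th,len(b),r)
E
```

```text
[144 132 117 112 112 110 111 111 114 148 230 253 255 255 255 255 255 255
 255 255 255 255 255 255 255 255 255 255 255 255 254 252 229 160 133 132
 132 135 142 147]
170 4578 ((538.9977416992188, -408.441650390625), (229.953125, 25.364482879638672), 5.4038496017456055)
200 4411 ((538.4263305664062, -408.66168212890625), (228.2288055419922, 24.369672775268555), 5.48254919052124)
225 4299 ((538.780517578125, -408.6200866699219), (227.52557373046875, 23.867645263671875), 5.51413631439209)
```

>>> jog_arm(hand=[0.05,0.05,0.05,0.05,0.05], travel=[[0.012,-0.005,-0.045],[0.012,-0.005,-0.05],[0.0125,0,-0.05],[0,0,-0.035],[0,0,-0.02]], yaw=[0.008,0,0,0.0,0.0], grip_force=40)

```text
time_s: 28.15
position: [0.5383, -0.4084, 0.054]
tool_rot: [[-0.996, -0.094, -0.002], [-0.094, 0.996, 0.002], [0.002, 0.002, -1.0]]
ft_force: [0.4, -1.0, 0.6]
grip_width: 0.0501
gripper_force: 0.0
```

>>> jog_arm(hand=[0.05,0.05,0.04,0.03,0.03], travel=[[0,0,-0.008],[0,0,-0.004],[0,0,0],[0,0,0],[0,0,0]], yaw=[0,0,0,0.0,0.0])

```text
time_s: 28.78
position: [0.5388, -0.4092, 0.045]
tool_rot: [[-0.996, -0.094, 0.001], [-0.094, 0.996, -0.001], [-0.001, -0.001, -1.0]]
ft_force: [0.5, 0.6, 0.5]
grip_width: 0.0302
gripper_force: 0.0
```

>>> jog_arm(hand=[0.026,0.02,0.01,0.0,0.0], travel=[[0,0.0005,0],[0,0,0],[0,0,0],[0,0,0],[0,0,0]], yaw=[0,0,0,0.0,0.0])

```text
time_s: 29.4
position: [0.5388, -0.4087, 0.0447]
tool_rot: [[-0.996, -0.094, 0.0], [-0.094, 0.996, -0.0], [-0.0, -0.001, -1.0]]
ft_force: [-0.1, 0.5, 5.7]
grip_width: 0.0231
gripper_force: 40.6
```

>>> jog_arm(hand=[0.0,0.0,0.0,0.0,0.0], travel=[[0,0,0.005],[0,0,0.015],[0,0,0.04],[0,0,0.045],[0,0,0.03]], yaw=[0,0,0,0.0,0.0])

```text
time_s: 30.02
position: [0.5388, -0.4088, 0.1826]
tool_rot: [[-0.996, -0.094, 0.002], [-0.094, 0.996, -0.002], [-0.002, -0.002, -1.0]]
ft_force: [0.6, -0.1, -1.0]
grip_width: 0.0231
gripper_force: 39.8
```

>>> jog_arm(hand=[0,0,0,0,0], travel=[[0,0.02,0],[0.001,0.035,0],[0.002,0.035,0],[0.002,0.035,0],[0.002,0.035,0]], yaw=[-0.1,-0.17,-0.17,-0.17,-0.17])

```text
time_s: 30.65
position: [0.5456, -0.2474, 0.1802]
tool_rot: [[-0.77, 0.638, 0.001], [0.638, 0.77, -0.0], [-0.001, 0.0, -1.0]]
ft_force: [-0.1, -0.1, -0.3]
grip_width: 0.0232
gripper_force: 39.9
```

>>> jog_arm(hand=[0,0,0,0,0], travel=[[0.001,0.035,0],[0.002,0.035,0],[0.002,0.035,0],[0.001,0.035,0],[0,0.035,0]], yaw=[-0.17,-0.17,-0.17,-0.17,-0.17])

```text
time_s: 31.28
position: [0.5516, -0.0724, 0.1802]
tool_rot: [[-0.029, 1.0, 0.001], [1.0, 0.029, -0.0], [-0.0, 0.001, -1.0]]
ft_force: [0.1, -0.1, -1.0]
grip_width: 0.0234
gripper_force: 39.9
```

>>> jog_arm(hand=[0,0,0,0,0], travel=[[0,0.03,0],[0,0.01,0],[0,0,0],[0,0,0],[0,0,0]], yaw=[-0.17,-0.095,0,0,0])

```text
time_s: 31.9
position: [0.5517, -0.0342, 0.1795]
tool_rot: [[0.228, 0.974, 0.0], [0.974, -0.228, -0.0], [-0.0, 0.0, -1.0]]
ft_force: [-0.3, 1.0, -0.8]
grip_width: 0.0231
gripper_force: 39.9
```

>>> jog_arm(hand=[0,0,0,0,0], travel=[[0,0,-0.03],[0,0,-0.025],[0,0,-0.01],[0,0,-0.006],[0,0,0]], yaw=[0,0,0,0,0])

```text
time_s: 32.52
position: [0.5519, -0.0338, 0.1087]
tool_rot: [[0.228, 0.974, 0.0], [0.974, -0.228, -0.0], [-0.0, 0.0, -1.0]]
ft_force: [0.4, -1.1, -0.1]
grip_width: 0.0231
gripper_force: 39.9
```

```bash
python3 - <<'E'
from h import *
w=env.get_image('wrist'); a=env.get_image('scene'); b=env.get_image('side')
f=lambda i:cv2.resize(i[:,:,::-1],(400,300),interpolation=cv2.INTER_CUBIC)
cv2.imwrite('pics/k1.png',np.vstack([np.hstack([f(a[170:290,230:390]),f(b[140:260,180:340])]),np.hstack([f(w),np.zeros((300,400,3),np.uint8)])]))
E
```

```text
(no output)
```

View pics/k1.png

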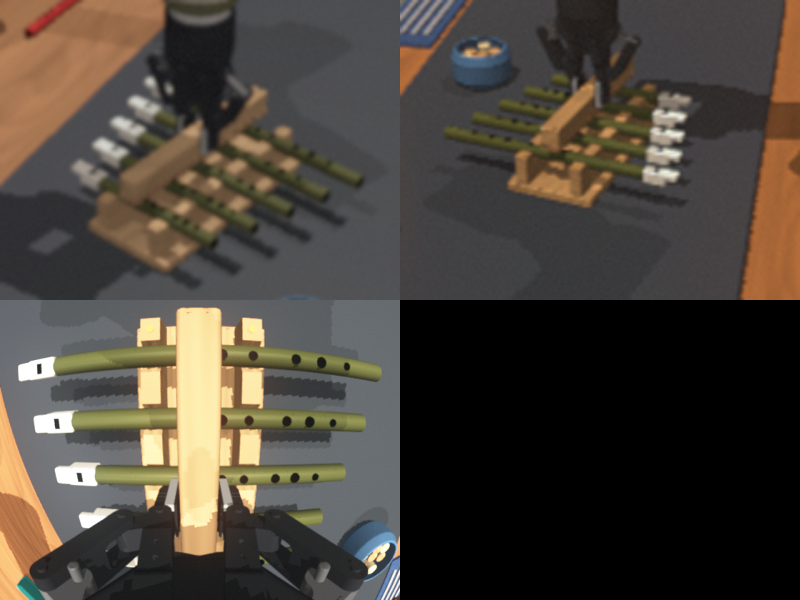

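The keeper at x≈199 hangs midway between the rails (150 and 252), over five window-up whistles stepping down in length. I lower it.

>>> jog_arm(hand=[0,0,0,0,0], travel=[[0,0,-0.004],[0,0,-0.003],[0,0,-0.001],[0,0,-0.0005],[0,0,0]], yaw=[0,0,0,0,0])

```text
time_s: 33.3
position: [0.5517, -0.0336, 0.0999]
tool_rot: [[0.228, 0.974, 0.0], [0.974, -0.228, -0.0], [-0.0, 0.0, -1.0]]
ft_force: [-0.9, -0.7, -1.5]
grip_width: 0.023
gripper_force: 39.9
```

>>> jog_arm(hand=[0,0,0,0,0], travel=[[0,0,-0.0005],[0,0,-0.0005],[0,0,-0.0003],[0,0,0],[0,0,0]], yaw=[0,0,0,0,0])

```text
time_s: 33.92
position: [0.5517, -0.0336, 0.0987]
tool_rot: [[0.228, 0.974, 0.0], [0.974, -0.228, 0.0], [0.0, 0.0, -1.0]]
ft_force: [-1.4, -0.6, 0.8]
grip_width: 0.0233
gripper_force: 40.1
```

>>> jog_arm(hand=[0,0,0,0,0], travel=[[0,0,-0.0003],[0,0,-0.0003],[0,0,0],[0,0,0],[0,0,0]], yaw=[0,0,0,0,0])

```text
time_s: 34.55
position: [0.5517, -0.0336, 0.0986]
tool_rot: [[0.228, 0.974, 0.0], [0.974, -0.228, -0.0], [-0.0, 0.001, -1.0]]
ft_force: [-2.4, -0.1, 6.5]
grip_width: 0.0234
gripper_force: 41.0
```

Contact at 6.5 N. Release and withdraw.

>>> jog_arm(hand=[0.025,0.028,0.034,0.045,0.045], travel=[[0,0,0],[0,0,0],[0,0,0],[0,0,0],[0,0,0.01]], yaw=[0,0,0,0,0])

```text
time_s: 35.17
position: [0.5514, -0.0335, 0.1078]
tool_rot: [[0.228, 0.974, -0.001], [0.974, -0.228, 0.0], [0.0, -0.002, -1.0]]
ft_force: [-0.8, 0.0, -0.1]
grip_width: 0.045
gripper_force: 0.0
```

>>> jog_arm(hand=[0.045,0.06,0.085,0.085,0.085], travel=[[0,0,0.03],[0,0,0.05],[0,0,0.05],[0,0,0.05],[0,0,0.03]], yaw=[0,0,0,0,0])

```text
time_s: 35.8
position: [0.5516, -0.0335, 0.3215]
tool_rot: [[0.228, 0.974, 0.004], [0.974, -0.228, -0.001], [-0.0, 0.004, -1.0]]
ft_force: [-0.7, 0.3, -0.6]
grip_width: 0.0852
gripper_force: 0.0
```

>>> jog_arm(hand=[0.085,0.085,0.085,0.085,0.085], travel=[[-0.02,0,0.01],[-0.03,0,0],[-0.03,0,0],[0,0,0],[0,0,0]], yaw=[0,0,0,0,0])

```text
time_s: 36.42
position: [0.4721, -0.0337, 0.3284]
tool_rot: [[0.228, 0.974, 0.001], [0.974, -0.228, -0.0], [-0.0, 0.001, -1.0]]
ft_force: [0.1, 0.4, -0.1]
grip_width: 0.0852
gripper_force: 0.0
```

```bash
python3 - <<'E'
from h import *
import pickle
s=env.observe(); w=env.get_image('wrist'); a=env.get_image('scene'); b=env.get_image('side')
print(s['time_s'],s['position'],s['ft_force'])
pickle.dump(s,open('pics/f1w.pkl','wb')); cv2.imwrite('pics/f1w.png',w[:,:,::-1])
f=lambda i:cv2.resize(i[:,:,::-1],(400,300),interpolation=cv2.INTER_CUBIC)
cv2.imwrite('pics/f1.png',np.vstack([np.hstack([f(a[170:290,230:390]),f(b[140:260,180:340])]),np.hstack([f(w[30:330,0:400]),f(a)])]))
# ideal: ends of tubes & keeper, marked as pixels
c=np.array([.552,-.0336]);t=np.radians(-13.2);R=np.array([[np.cos(t),-np.sin(t)],[np.sin(t),np.cos(t)]])
h=cv2.cvtColor(w,cv2.COLOR_RGB2HSV); m=masks(w)
for bl in blobs(m['white'],100):
    P=onz('wrist',bl,.074,s)[:,:2]; q=(P-c)@R*1000
    if abs(q[:,0].mean())<200 and abs(q[:,1].mean())<150: print('head tip x',q[:,0].min().round(1),'len',np.ptp(q[:,0]).round(1),'y',((q[:,1].min()+q[:,1].max())/2).round(1))
E
```

```text
36.425 [ 0.47208907 -0.03365289  0.32844223] [ 0.05090342  0.41378848 -0.14605857]
head tip x -155.1 len 41.0 y 91.8
head tip x -141.5 len 42.2 y 45.6
head tip x -126.0 len 41.6 y 0.6
head tip x -112.6 len 42.5 y -44.0
head tip x -101.2 len 41.5 y -89.2
```

View pics/f1.png

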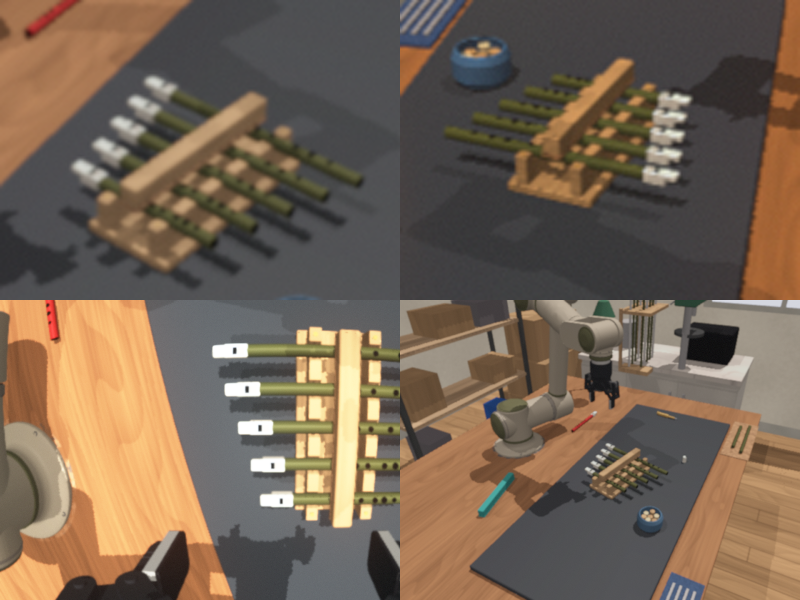

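Head tips measure −155, −141.5, −126, −112.6 and −101 mm against the ideal −155, −141, −127, −113 and −99. The keeper is centred and nothing else has moved, so I hand the job in.

```bash
python3 -c "
from rig import env; print(env.close_job())"
```

```text
the job is handed in; nothing more can be done
None
```

The job is handed in: the 282, 254 and 226 whistles lie windows up in the three empty grooves, in descending length, and the keeper bar rests cork side down across all five tubes, midway between the rails; it took about 36 s of the 104 s and nothing else appeared to move, though I got no verdict back.

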